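# Seat the tube carrier on the shaker's locating pins

## Task

The white tube carrier is lying crooked on top of the two locating pins of the orbital shaker's deck. Without lifting it, push it with the fingers back against the blue rail and sideways along the rail until both its holes drop over the pins and it lies flat on the deck, then take the hand away. Leave all the other things on the bench and on the shaker where they are.

Things in the scene. Friction and masses are not known exactly. Their poses are not given: they have to be found in the camera images.
- shaker: orbital shaker, fixed to the bench: white housing with a dark steel deck, 310 mm (x) by 340 mm (y), deck top 90 mm above the bench. Origin: centre of the underside, at bench height; x points from the control panel in front towards the rail, y left, z up
- rail (a point): middle of the front (-x) face of the blue rail, at deck height; the rail runs along y on the deck, 240 mm long, 12 mm thick, 24 mm high; at x = +46 mm, y = 0, z = 90 mm of the shaker, axes as the shaker's
- seat (a point): where the carrier's origin lies when seated (axes then parallel to the shaker's): at x = -25 mm, y = 0, z = 90 mm (deck top) of the shaker. A thin yellow outline painted on the deck round the seated carrier marks the place
- pin0 (a point): foot of the right-hand (-y) brass locating pin, on the deck's top; pin 8 mm thick, round-topped, 9 mm high; at x = -5, y = -50 mm of the shaker; axes as the shaker's
- pin1 (a point): foot of the left-hand (+y) brass locating pin, on the deck's top; same size; at x = -5, y = +50 mm of the shaker; axes as the shaker's
- carrier: tube carrier: loose white plastic slab 140 (x) by 200 (y) by 16 mm thick, 0.3 to 0.55 kg, sliding at about 3 N, with two through holes of 12.5 mm and five short capped tubes fixed in it (18 mm thick, tops 43 mm above the underside) in a row at x = -25, y = -60 to +60 mm. Origin: centre of the underside; x towards the rail, y left, z up
- hole0 (a point): centre, at the underside, of the carrier's right-hand (-y) hole, at x = +20, y = -50 mm in the carrier; goes over pin0. At the start the carrier lies on the pin tops and its front edge (tilted about 5 degrees), 8 to 20 mm short of its seat in x, 16 to 38 mm to the left (+y) of it, turned up to 0.08 rad
- hole1 (a point): centre, at the underside, of the carrier's left-hand (+y) hole, at x = +20, y = +50 mm in the carrier; goes over pin1. With the carrier flat against the rail, holes and pins agree in x to about 1 mm; in a slow slide along the rail the holes then drop over the pins, which stop the carrier
- vial: small amber glass vial, 26 mm across, 50 mm tall, standing on the strip of deck behind the rail; leave alone. Origin: centre of its underside
- tube_jar: small clear jar with blue cap, 30 mm across, 45 mm tall, standing on the strip of deck behind the rail; leave alone. Origin: centre of its underside
- reagent: clear glass bottle with blue cap, 72 mm across, 150 mm tall, on the bench; leave alone. Origin: centre of its underside
- amber: amber glass bottle with white cap, 64 mm across, 140 mm tall, on the bench; leave alone. Origin: centre of its underside
- tipbox: yellow pipette-tip box, 120 x 85 x 60 mm, on the bench; leave alone. Origin: centre of its underside
- beaker: open glass beaker, 68 mm across, 85 mm tall, on the bench; leave alone. Origin: centre of its underside
- pen: white marker pen with blue cap, 135 mm long, 13 mm thick, lying on the bench; leave alone. Origin: centre of its underside
Not all that is in view belongs to the job. What is shaped like the carrier but turquoise is not meant.

How it is judged:
By the outcome, as a careful person would: the job done as asked, in the order asked, and still so for the second after the job is handed in, with the robot touching nothing.
It also fails if it takes over 51 s, if anything falls off the work surface, if the arm or the gripper's body presses on something with over 40 N, if the wrist force passes 120 N, or if a joint passes its speed limit or range.

## Robot

A 7-joint arm with a two-finger parallel gripper is mounted at the origin on the work surface. World frame = base frame: x ahead of the robot, y to its left, z up, the work surface at z = 0. Lengths are in m, angles in degrees, forces in N, time in s.
With the tool pointing down it reaches from about 0.4 to 0.85 m from the base axis. Payload 4.5 kg.
Tool frame: the origin (TCP) lies between the finger pads; the fingertips stand 14 mm ahead of it and the grasp point (between the pads) lies 5 mm behind it; z points along the fingers, y is the direction in which the jaws open and shut (so a half turn about z gives the same grasp; the last joint's range is limited). The gripper opens to 88 mm and grips with 3 to 60 N. Pads are 18 mm wide; open, the fingers measure 123 mm over their backs; the gripper's body (75 mm by 187 mm) begins 45 mm behind the grasp point.
Start: joints at [-68.136, 39.483, -11.15, 89.685, 9.013, 51.709, -12.324], TCP at [0.213, 0.588, 0.253] pointing down, gripper open.
Joint ranges: [-172.22, 172.22], [-26.19, 119.32], [-84.43, 86.54], [7.71, 146.69], [-57.33, 237.33], [2.42, 119.75], [-152.13, 152.13]. Speed limits (degrees/s): [147.25, 147.25, 180, 180, 180, 180, 180].

## Interface

Orientations are given as a 3x3 rotation matrix whose columns are the frame's x, y, z axes.
In Python, from bench import monitor, cams, bot, look_for gives the robot as it stands.
- The arm moves only by the tool step_arm, never from a script. Its argument "steps" is one flat list of numbers, 7 for each row, row after row: the closure, from 0 (fully open) to 1 (shut), then the shift along the tool's x, y, z in cm, then the turn, a rotation vector about the tool's x, y, z in degrees. A call has 1 to 20 rows; each row shifts and turns the pose as measured when the row begins, along the tool's axes as they then stand; what a row does not reach is not made up. A row lasts 1/12 s, in which the tool goes at most 41.7 mm and 7.16 degrees, less where a joint would pass 70% of its speed; a pose out of reach is approached as far as the arm can. A call with a gripper value outside its range is refused whole. The fingers move at their own pace and stop on an object; "grip_force" is the grip in N (left out, the last holds). Time passes only in rows, so rows that do not move let the fingers close. It gives the time, the measured TCP pose, the force and the opening at its end, in the units of the state.
- monitor.state(): the state, without advancing time (a new reading comes with each control period).
- cams.grab_frame(name): name is "scene" or "top" or "wrist"; returns a dict with "image" (384x512x3 uint8, red, green, blue), "fovy" (degrees; the focal length in pixels is half the picture's height over the tangent of half this angle, whatever the lens; pixels are square), "cx", "cy" (the principal point, pixels), "origin" and "rotation" of the camera in the world. Camera axes: x right, y down, z forward; pixel columns grow to the right and rows downward; lengths in m; the calibration is good to about 2 mm. A picture is of the moment at which its call begins. There is no depth.
- bot.close_job(): hands the job in, once; it reports no verdict.
Trained networks look in a picture, given as the dict that the camera call returned (one of the last four; its "shot" number tells which), for a name from the list of things; names that differ only in an ending like _2 or _b are one class to them, and where a whole thing is asked for, a point or a joint stands for the part that bears it (a point fixed in the world has none). Each returns a list of dicts, best first, with "conf" (0 to 1); they miss things now and then, are a little off and sometimes report something else, mostly with a low value. They report only what shows in the picture. A call takes as long as a camera call. They do not tell look-alikes from the thing itself.
- look_for(picture, thing): "extent" ([left, top, right, bottom] in pixels, round what is visible of it).
The state is a dict: "t": time; "q": joint angles; "qvel": joint speeds; "joint_efforts": joint torques, N m; "eef_pos": TCP position; "tool_rot": TCP orientation; "wrist_force": force on the tool from outside, world axes, zero at the start; "moment": the same for the moment, N m; "opening": finger opening in m.
Only numpy, scipy, OpenCV 4.12 (cv2) and the standard library are available. Lean on these libraries where they do the work, as an engineer would, in place of code of your own. Each camera call takes 0.05 s, during which the arm holds its last target. There are 200 camera calls.

## Working session

There is one attempt and no reset: what is moved stays moved. The work goes in short steps, Python scripts to look and compute and a tool call to move; the robot and the scene stay as the last step left them, time stands still between calls to the robot, and variables do not carry over. Pictures are saved under pics/ and viewed, about 8 in all and at most 12, crops included, and the job is handed in when it is done.

Besides the shell and the picture viewer there is one more tool, called after ">>>" as name(argument=value, ...) on one line, values as JSON. step_arm: Moves the arm, as the interface text tells. Its arguments: {"type":"object","properties":{"steps":{"type":"array","items":{"type":"number"}},"grip_force":{"type":"number"}},"required":["steps"]}

```bash
mkdir -p pics
cat > h.py <<'E'
import numpy as np,cv2
from bench import monitor,cams,bot,look_for
def K(p):
    f=p['image'].shape[0]/2/np.tan(np.radians(p['fovy'])/2); return f
def proj(p,X):
    X=np.atleast_2d(X); c=(X-np.array(p['origin']))@np.array(p['rotation']); f=K(p)
    return np.c_[c[:,0]/c[:,2]*f+p['cx'],c[:,1]/c[:,2]*f+p['cy']]
def ray(p,uv,z):
    uv=np.atleast_2d(uv); f=K(p)
    d=np.c_[(uv[:,0]-p['cx'])/f,(uv[:,1]-p['cy'])/f,np.ones(len(uv))]@np.array(p['rotation']).T
    o=np.array(p['origin']); return o+d*((z-o[2])/d[:,2])[:,None]
def save(p,n): cv2.imwrite('pics/'+n,cv2.cvtColor(p['image'],cv2.COLOR_RGB2BGR))
E
python3 - <<'E'
from h import *
s=monitor.state();print(s)
ims=[]
for n in ['top','scene']:
    p=cams.grab_frame(n);ims.append(p['image']);print(n,p['origin'],np.round(p['rotation'],3).tolist(),p['fovy'])
    for t in ['shaker','carrier','vial','tube_jar','rail']:
        try:
            for d in look_for(p,t)[:3]:print(t,np.round(d['extent']),round(d['conf'],2), ray(p,[(d['extent'][0]+d['extent'][2])/2,(d['extent'][1]+d['extent'][3])/2],.1).round(3))
        except Exception as e:print(t,e)
    cv2.imwrite(f'pics/{n}0.png',cv2.cvtColor(cv2.resize(p['image'],(800,600),interpolation=cv2.INTER_CUBIC),cv2.COLOR_RGB2BGR))
E
```

```text
{'t': 0.0, 'q': array([-68.13532049,  39.53206927, -11.14527718,  89.7445451 ,
         9.01374053,  51.70805616, -12.32606576]), 'qvel': array([ 0.12813845,  0.04133482,  0.03205973,  0.06487815, -0.02436523,
        0.0721667 , -0.04302213]), 'joint_efforts': array([-8.26262340e-05, -5.27575958e+01, -1.26734544e+00, -1.53431547e+01,
       -5.27027913e-02,  6.47331937e-03,  1.60552081e-04]), 'eef_pos': array([0.21286622, 0.58699949, 0.25192385]), 'tool_rot': array([[-9.40145514e-01,  3.40772922e-01, -4.78139592e-04],
       [ 3.40773229e-01,  9.40143938e-01, -1.72672816e-03],
       [-1.38902161e-04, -1.78631291e-03, -9.99998395e-01]]), 'wrist_force': array([-0.42028258,  0.45357413, -0.259276  ]), 'moment': array([0.03173346, 0.05684385, 0.05101125]), 'opening': 0.08803917267046998}
top [0.43585678 0.0043173  1.14454226] [[-0.007, -0.998, 0.068], [-1.0, 0.006, -0.015], [0.015, -0.068, -0.998]] 52.760951560160294
shaker [188.  88. 312. 206.] 0.93 [[0.614 0.001 0.1  ]]
carrier [130. 213. 215. 293.] 0.84 [[0.33 0.21 0.1 ]]
carrier [199. 126. 273. 180.] 0.68 [[0.598 0.039 0.1  ]]
tube_jar [228.  91. 241. 108.] 0.43 [[0.746 0.043 0.1  ]]
rail [189.  88. 309. 205.] 0.74 [[0.616 0.004 0.1  ]]
scene [1.22004726 0.69850574 0.99614711] [[-0.718, 0.464, -0.519], [0.696, 0.495, -0.521], [0.015, -0.735, -0.678]] 45.117242506048385
shaker [149. 160. 309. 292.] 0.87 [[0.673 0.062 0.1  ]]
carrier [201. 180. 289. 240.] 0.96 [[0.602 0.048 0.1  ]]
carrier [318. 198. 396. 229.] 0.83 [[0.388 0.269 0.1  ]]
vial [176. 202. 181. 222.] 0.71 [[ 0.739 -0.071  0.1  ]]
tube_jar [202. 223. 210. 238.] 0.69 [[0.728 0.035 0.1  ]]
rail [148. 159. 313. 288.] 0.76 [[0.664 0.06  0.1  ]]
```

View pics/top0.png

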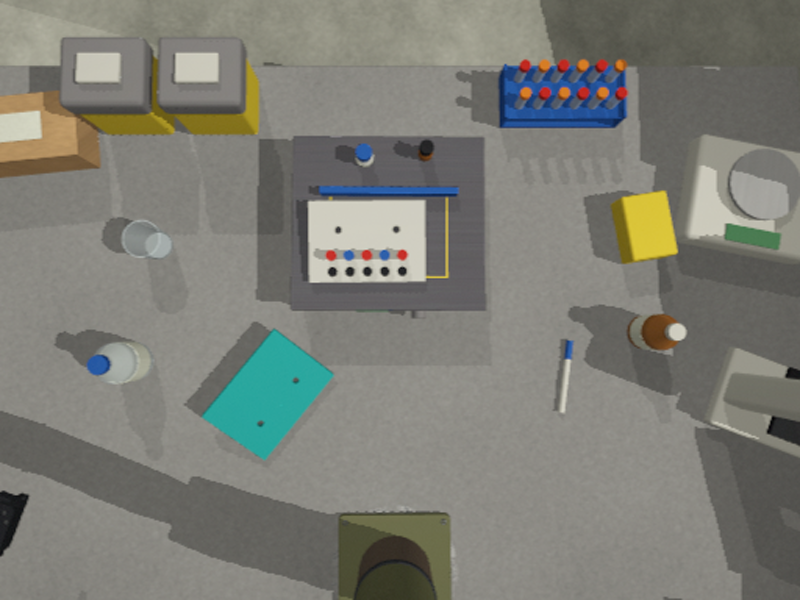

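View pics/scene0.png

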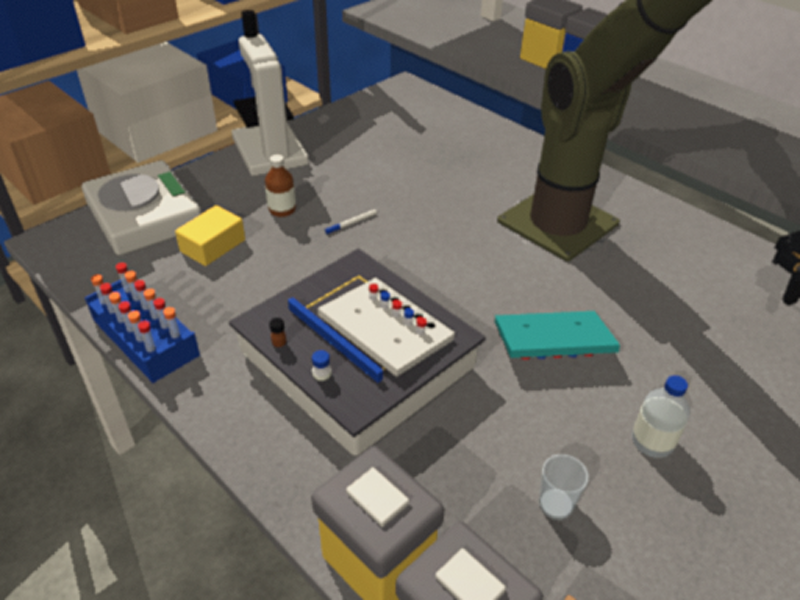

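The top view shows the white carrier on the deck at about (308–425, 200–283), with the yellow outline showing to its right. The turquoise look-alike is on the bench at about (205–332, 330–458), so the white one is meant. Next I'll measure precisely.

Run:
```python
from h import *
p=cams.grab_frame('top');im=p['image']
hsv=cv2.cvtColor(im,cv2.COLOR_RGB2HSV).astype(int)
x0,y0,x1,y1=180,80,320,210
sub=np.zeros(im.shape[:2],bool);sub[y0:y1,x0:x1]=1
blue=sub&(hsv[...,0]>100)&(hsv[...,0]<125)&(hsv[...,1]>150)
yel=sub&(hsv[...,0]>20)&(hsv[...,0]<35)&(hsv[...,1]>110)
wht=sub&(hsv[...,2]>185)&(hsv[...,1]<50)
def big(m):
    n,l,s,c=cv2.connectedComponentsWithStats(m.astype(np.uint8));return l==1+np.argmax(s[1:,4])
rail=big(blue&(np.arange(384)[:,None]<130)&(np.arange(384)[:,None]>113));w=big(wht)
def rect(m,z):
    c=np.argwhere(m)[:,::-1].astype(float); P=ray(p,c,z)[:,:2]
    r=cv2.minAreaRect((P*1000).astype(np.float32));return r,np.round(cv2.boxPoints(r)).tolist(), P.mean(0).round(4)
print('rail',rect(rail,.114))
print('white',rect(w,.110))
yy=np.argwhere(yel)[:,::-1].astype(float);Y=ray(p,yy,.09)[:,:2]*1000
print('yellow x',Y[:,0].min(),Y[:,0].max(),'y',Y[:,1].min(),Y[:,1].max(),len(Y))
# dark deck
dk=sub&(hsv[...,2]<120)
g=im[y0:y1,x0:x1]
cv2.imwrite('pics/crop.png',cv2.cvtColor(cv2.resize(g,None,fx=5.6,fy=4.6 and 4.6,interpolation=cv2.INTER_CUBIC),cv2.COLOR_RGB2BGR))
```

```text
rail (((680.21875, 6.505256652832031), (237.52053833007812, 15.465266227722168), 88.80091857910156), [[670.0, -112.0], [685.0, -112.0], [690.0, 125.0], [675.0, 125.0]], array([0.6799, 0.0054]))
white (((594.044921875, 42.88656234741211), (138.73342895507812, 198.02639770507812), 0.5408341884613037), [[524.0, 141.0], [526.0, -57.0], [664.0, -55.0], [662.0, 143.0]], array([0.6   , 0.0421]))
yellow x 532.5953011252219 674.7897473080466 y -98.17368711597224 108.70243046918252 119
```

View pics/crop.png

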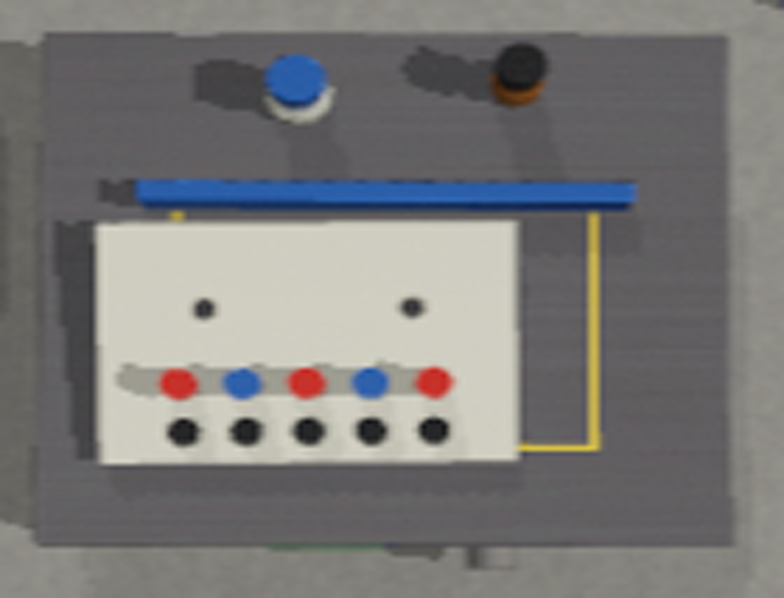

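The carrier's centre is at about (0.594, 0.043), yaw about +0.6°. The rail's yaw is about −1.2° with its front face at x≈0.675, so the seat is at about (0.604, 0.007). The carrier is therefore about 10 mm short in x and 36 mm to the left, which agrees with the stated range.

Plan: first push +x on the front edge with the open fingers, squaring it to the rail. Then push −y with the fingers set diagonally around the left-front corner.

>>> step_arm(steps=[0,-2.79,-2.61,0,0,0,0,0,-2.79,-2.61,0,0,0,0,0,-2.79,-2.61,0,0,0,0,0,-2.79,-2.61,0,0,0,0,0,-2.79,-2.61,0,0,0,0,0,-2.79,-2.61,0,0,0,0,0,-2.79,-2.61,0,0,0,0,0,-2.79,-2.61,0,0,0,0,0,-2.79,-2.61,0,0,0,0,0,-2.79,-2.61,0,0,0,0,0,-2.79,-2.61,0,0,0,0,0,-2.79,-2.61,0,0,0,0,0,-2.79,-2.61,0,0,0,0,0,-2.79,-2.61,0,0,0,0,0,-2.79,-2.61,0,0,0,0,0,0,0,0,0,0,-4.7,0,0,0,0,0,0,-4.7,0,0,0,0,0,0,-4.7,0,0,0,0,0,0,-4.7,0,0,0,0,0,0,0])

```text
t: 2.32
eef_pos: [0.4879, 0.0544, 0.2489]
tool_rot: [[-1.0, 0.008, 0.008], [0.009, 1.0, 0.009], [-0.007, 0.009, -1.0]]
wrist_force: [-0.6, -0.0, -0.7]
opening: 0.0882
```

>>> step_arm(steps=[0,0,-1.1,2,0.5,0.46,0.7,0,0,0,3.5,0,0,0,0,0,0,3.5,0,0,0,0,0,0,2.5,0,0,0,0,0,0,1,0,0,0,0,0,0,0.5,0,0,0,0,0,0,0,0,0,0])

```text
t: 2.9
eef_pos: [0.4933, 0.0449, 0.1165]
tool_rot: [[-0.999, 0.037, 0.011], [0.037, 0.999, 0.003], [-0.011, 0.003, -1.0]]
wrist_force: [-0.3, -0.9, 0.8]
opening: 0.0881
```

Run:
```python
from h import *
p=cams.grab_frame('wrist');save(p,'w1.png')
s=monitor.state();print(s['eef_pos'],s['tool_rot'].round(4).tolist(),s['wrist_force'].round(1),p['origin'])
```

```text
[0.49354556 0.04498027 0.11710426] [[-0.9992, 0.0371, 0.0115], [0.0371, 0.9993, 0.0028], [-0.0114, 0.0032, -0.9999]] [-0.5 -0.8 -0.4] [0.42457368 0.04758359 0.24723569]
```

View pics/w1.png

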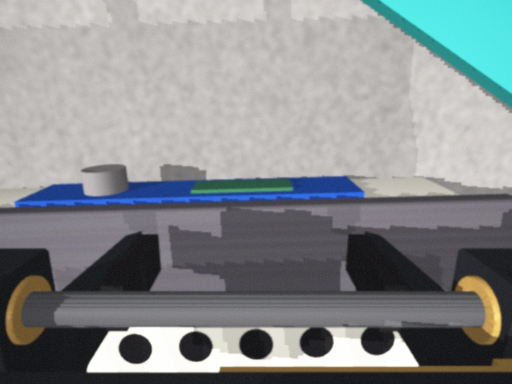

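>>> step_arm(steps=[0,0,0,0.6,0,0.6,-0.9,0,-0.5,0,0.3,0,0,0,0,-0.5,0,0,0,0,0,0,-0.4,0,0,0,0,0,0,-0.3,0,0,0,0,0,0,-0.2,0,0,0,0,0,0,0,0,0,0,0,0])

```text
t: 3.53
eef_pos: [0.5163, 0.0456, 0.111]
tool_rot: [[-1.0, 0.021, 0.005], [0.021, 1.0, 0.005], [-0.005, 0.005, -1.0]]
wrist_force: [-0.8, -0.6, -0.3]
opening: 0.0878
```

>>> step_arm(steps=[0,-0.1,0,0.2,0,0,0,0,-0.2,0,0,0,0,0,0,-0.2,0,0,0,0,0,0,-0.2,0,0,0,0,0,0,-0.1,0,0,0,0,0,0,0,0,0,0,0,0])

```text
t: 4.03
eef_pos: [0.5176, 0.0451, 0.1089]
tool_rot: [[-1.0, 0.02, -0.008], [0.02, 1.0, 0.002], [0.008, 0.002, -1.0]]
wrist_force: [-1.5, 0.9, 0.9]
opening: 0.088
```

>>> step_arm(steps=[0,-0.5,0,0,0,0,0,0,-0.5,0,0,0,0,0,0,-0.5,0,0,0,0,0])

```text
t: 4.28
eef_pos: [0.5247, 0.0441, 0.1086]
tool_rot: [[-1.0, 0.019, -0.024], [0.019, 1.0, -0.002], [0.024, -0.003, -1.0]]
wrist_force: [-13.1, 1.4, 11.7]
opening: 0.0882
```

```bash
cat > m.py <<'E'
from h import *
p=cams.grab_frame('top');im=p['image'];hsv=cv2.cvtColor(im,cv2.COLOR_RGB2HSV).astype(int)
sub=np.zeros(im.shape[:2],bool);sub[118:185,185:295]=1
w=(sub&(hsv[...,2]>185)&(hsv[...,1]<50)).astype(np.uint8)
n,l,st,c=cv2.connectedComponentsWithStats(w);m=l==1+np.argmax(st[1:,4])
P=ray(p,np.argwhere(m)[:,::-1].astype(float),.110)[:,:2]*1000
r=cv2.minAreaRect(P.astype(np.float32));print('rect',np.round(r[0],1),np.round(r[1],1),round(r[2],2),np.round(cv2.boxPoints(r)).tolist())
s=monitor.state();print(s['t'],s['eef_pos'].round(4),s['wrist_force'].round(1))
import sys
if len(sys.argv)>1: cv2.imwrite('pics/'+sys.argv[1],cv2.cvtColor(cv2.resize(im[80:210,180:320],None,fx=4.5,fy=4.5,interpolation=cv2.INTER_CUBIC),cv2.COLOR_RGB2BGR))
E
python3 m.py c2.png
```

```text
rect [627.5  40.7] [202. 101.] 86.75 [[571.0, -57.0], [672.0, -63.0], [684.0, 139.0], [583.0, 144.0]]
4.3333 [0.5248 0.044  0.1085] [-9.3  0.1  9.5]
```

View pics/c2.png

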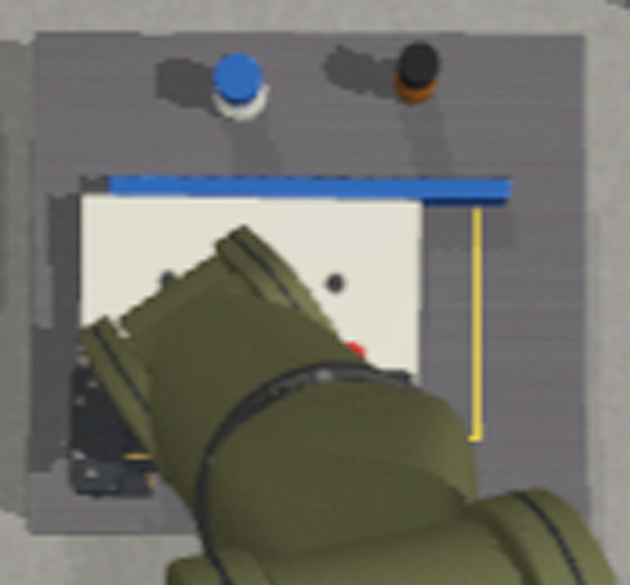

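The carrier is against the rail: the rear edge shows flush with the rail in the crop (row ~190), the force is 13 N, and TCP x=0.525 is as predicted. Next I'll reposition to the diagonal corner hold.

>>> step_arm(steps=[0,1.5,0,0,0,-1.4,0,0,1.5,0,-0.5,0,0,0,0,0,0,-3.5,0,0,0,0,0,0,-3.5,0,0,0,0,-2.5,4.0,0,0,0,0,0,-2.5,4.0,0,0,0,0,0,0,0.6,0,0,0,0,0,0,0,0,0,0,6.4,0,0,0,0,0,0,6.4,0,0,0,0,0,0,6.4,0,0,0,0,0,0,6.4,0,0,0,0,0,0,6.4,0,0,0,0,0,0,6.4,0,0,0,0,0,0,6.4,0,0,0,0,0,0,0])

```text
t: 5.58
eef_pos: [0.567, 0.1281, 0.1915]
tool_rot: [[-0.662, 0.748, 0.043], [0.749, 0.663, 0.008], [-0.023, 0.038, -0.999]]
wrist_force: [-0.2, 1.0, -0.3]
opening: 0.0881
```

Run:
```python
from h import *
s=monitor.state();print(s['eef_pos'].round(4),s['tool_rot'].round(3).tolist(),s['q'].round(0))
R=s['tool_rot']
print('shift cm',R.T@(np.array([.548,.132,s['eef_pos'][2]])-s['eef_pos'])*100)
th=np.radians(43.8);Rt=np.array([[-np.sin(th),np.cos(th),0],[np.cos(th),np.sin(th),0],[0,0,-1]])
print('turn',np.degrees(cv2.Rodrigues(R.T@Rt)[0]).ravel())
```

```text
[0.567  0.1281 0.1915] [[-0.662, 0.748, 0.043], [0.749, 0.663, 0.008], [-0.023, 0.038, -0.999]] [-15.  40.  -5. 104.   6.  34.  19.]
shift cm [ 1.55452329 -1.16049446 -0.07955319]
turn [ 2.13124845  1.36221375 -2.28714203]
```

>>> step_arm(steps=[0,1.5,-1.2,0,2.1,1.4,-2.3,0,0,0,0,0,0,0,0,0,0,2,0,0,0])

```text
t: 5.83
eef_pos: [0.554, 0.132, 0.1739]
tool_rot: [[-0.698, 0.716, 0.013], [0.716, 0.698, 0.003], [-0.007, 0.012, -1.0]]
wrist_force: [1.0, -0.2, 0.2]
opening: 0.0881
```

```bash
cat > g.py <<'E'
from h import *
import sys
s=monitor.state();R=s['tool_rot'];print(s['t'],s['eef_pos'].round(4),R[:,2].round(3),s['wrist_force'].round(1))
print('shift cm',R.T@(np.array([float(v) for v in sys.argv[1:4]])-s['eef_pos'])*100)
th=np.radians(43.8);Rt=np.array([[-np.sin(th),np.cos(th),0],[np.cos(th),np.sin(th),0],[0,0,-1]])
print('turn',np.degrees(cv2.Rodrigues(R.T@Rt)[0]).ravel())
E
python3 g.py .548 .132 .108; python3 m.py c3.png
```

```text
5.8333 [0.554  0.132  0.1739] [ 0.013  0.003 -1.   ] [ 1.  -0.2  0.2]
shift cm [ 0.46947637 -0.50630933  6.57671827]
turn [0.66545202 0.40764261 0.49455881]
rect [606.3  40.8] [197.4 138.8] 89.69 [[536.0, -58.0], [675.0, -58.0], [676.0, 139.0], [537.0, 140.0]]
5.8833 [0.5507 0.1313 0.1688] [ 0.3 -0.7 -1.4]
```

View pics/c3.png

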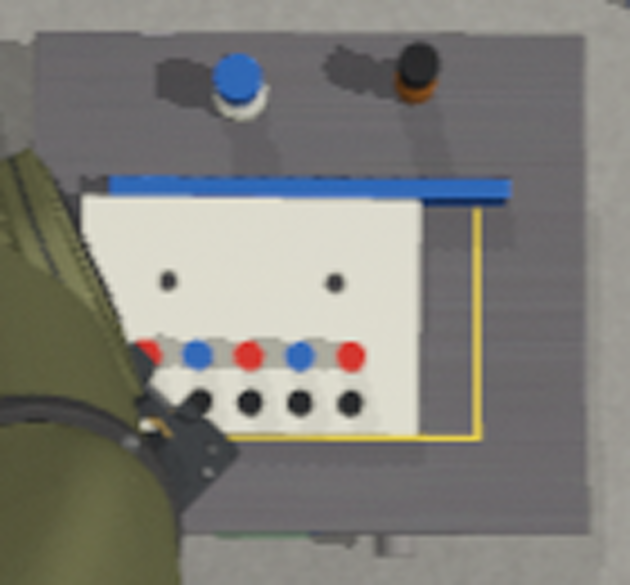

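The carrier now lies flush against the rail and its front edge is on the yellow line (row ~437). Its right edge is at column 420 and the outline is at 478, so about 36 mm remains. I'll descend around the corner.

>>> step_arm(steps=[0,0.45,-0.2,1.5,0.5,0.4,0,0,0,0,1.5,0,0,0,0,0,0,1.5,0,0,0,0,0,0,1.0,0,0,0,0,0,0,0.4,0,0,0,0,0,0,0,0,0,0])

```text
t: 6.38
eef_pos: [0.5509, 0.1321, 0.1072]
tool_rot: [[-0.702, 0.712, 0.001], [0.712, 0.702, 0.001], [-0.0, 0.002, -1.0]]
wrist_force: [1.1, -0.1, 0.4]
opening: 0.0884
```

```bash
python3 g.py .557 .123 .1085
```

```text
6.3833 [0.5509 0.1321 0.1072] [ 0.001  0.001 -1.   ] [ 1.1 -0.1  0.4]
shift cm [-1.07184452 -0.20379186 -0.12683037]
turn [0.08797684 0.01102694 0.82748196]
```

>>> step_arm(steps=[0,-0.5,-0.15,0,0,0,0,0,-0.5,-0.2,-0.1,0,0,0,0,-0.3,-0.2,0,0,0,0,0,0,0,0,0,0,0])

```text
t: 6.72
eef_pos: [0.5583, 0.1178, 0.1101]
tool_rot: [[-0.703, 0.711, 0.005], [0.711, 0.703, 0.002], [-0.002, 0.005, -1.0]]
wrist_force: [-0.5, 0.5, -0.0]
opening: 0.0884
```

```bash
python3 g.py .557 .123 .1085; python3 m.py
```

```text
6.7167 [0.5583 0.1178 0.1101] [ 0.005  0.002 -1.   ] [-0.5  0.5 -0. ]
shift cm [0.46169336 0.27232047 0.16503277]
turn [0.26371196 0.11607339 0.87766087]
rect [606.2  32.7] [181.2 138.8] 89.69 [[536.0, -58.0], [675.0, -58.0], [676.0, 123.0], [537.0, 124.0]]
6.7667 [0.5585 0.1181 0.1103] [0.7 0.1 0.8]
```

>>> step_arm(steps=[0,-0.35,-0.21,0.1,0,0,0,0,-0.35,-0.21,0.05,0,0,0,0,-0.35,-0.21,0.05,0,0,0,0,-0.35,-0.21,0,0,0,0])

```text
t: 7.1
eef_pos: [0.559, 0.1138, 0.1098]
tool_rot: [[-0.714, 0.701, 0.002], [0.7, 0.713, 0.016], [0.01, 0.013, -1.0]]
wrist_force: [-2.2, 3.6, -0.2]
opening: 0.0879
```

```bash
python3 g.py .557 .123 .1085; python3 m.py
```

```text
7.1 [0.559  0.1138 0.1098] [ 0.002  0.016 -1.   ] [-2.2  3.6 -0.2]
shift cm [0.78622081 0.50819453 0.14612401]
turn [ 0.75266058 -0.57920543  1.72686537]
rect [606.   24.4] [170.5 138.8] 89.8 [[536.0, -61.0], [675.0, -61.0], [676.0, 109.0], [537.0, 110.0]]
7.15 [0.5591 0.1131 0.1098] [-2.6  3.8  1. ]
```

>>> step_arm(steps=[0,-0.42,-0.3,0.05,0.2,-0.2,0.5,0,-0.42,-0.3,0.05,0.2,-0.2,0.5,0,-0.42,-0.3,0,0.2,0,0.4,0,-0.42,-0.3,0,0.2,0,0.4,0,-0.42,-0.3,0,0.2,0,0.4])

```text
t: 7.57
eef_pos: [0.5586, 0.1059, 0.1102]
tool_rot: [[-0.702, 0.713, -0.01], [0.712, 0.702, 0.02], [0.021, 0.007, -1.0]]
wrist_force: [-2.0, 4.7, 0.6]
opening: 0.0882
```

```bash
python3 g.py .557 .123 .1085; python3 m.py
```

```text
7.5667 [0.5586 0.1059 0.1102] [-0.01  0.02 -1.  ] [-2.   4.7  0.6]
shift cm [1.32611081 1.08431443 0.21091025]
turn [ 0.41103577 -1.22112665  0.7621951 ]
rect [606.   10.9] [159.7 138.8] 89.8 [[536.0, -69.0], [675.0, -69.0], [676.0, 91.0], [537.0, 91.0]]
7.6167 [0.5586 0.105  0.1103] [-3.2  3.6  0.1]
```

>>> step_arm(steps=[0,-0.43,-0.3,0.05,0.1,-0.4,0.4,0,-0.43,-0.3,0.05,0.1,-0.4,0.4,0,-0.43,-0.3,0.05,0.1,-0.4,0.4,0,-0.43,-0.3,0.05,0.1,-0.4,0.4,0,-0.43,-0.3,0.05,0.1,-0.4,0.4,0,-0.43,-0.3,0.05,0.1,-0.4,0.4,0,-0.43,-0.3,0.05,0.1,-0.4,0.4,0,-0.43,-0.3,0.05,0.1,-0.4,0.4])

```text
t: 8.28
eef_pos: [0.558, 0.097, 0.1093]
tool_rot: [[-0.689, 0.725, 0.015], [0.725, 0.689, 0.009], [-0.004, 0.017, -1.0]]
wrist_force: [-3.2, 6.7, 3.2]
opening: 0.0883
```

```bash
python3 g.py .557 .123 .1085; python3 m.py
```

```text
8.2833 [0.558  0.097  0.1093] [ 0.015  0.009 -1.   ] [-3.2  6.7  3.2]
shift cm [1.95506121 1.7187188  0.10441307]
turn [ 0.94928052  0.21694054 -0.24671343]
rect [606.    5.5] [170.5 138.9] 89.8 [[536.0, -80.0], [675.0, -80.0], [676.0, 91.0], [537.0, 91.0]]
8.3333 [0.558  0.0967 0.1093] [-3.4  5.9  3.2]
```

>>> step_arm(steps=[0,-0.43,-0.33,0.05,0.2,-0.1,0,0,-0.43,-0.33,0.05,0.2,-0.1,0,0,-0.43,-0.33,0.05,0.2,-0.1,0,0,-0.43,-0.33,0.05,0.2,-0.1,0,0,-0.43,-0.33,0.05,0.2,-0.1,0,0,-0.43,-0.33,0.05,0.2,-0.1,0])

```text
t: 8.83
eef_pos: [0.5587, 0.0882, 0.1093]
tool_rot: [[-0.711, 0.703, 0.008], [0.703, 0.711, 0.014], [0.004, 0.016, -1.0]]
wrist_force: [-1.8, 4.7, 1.1]
opening: 0.0879
```

```bash
python3 g.py .557 .123 .1085; python3 m.py
```

```text
8.8333 [0.5587 0.0882 0.1093] [ 0.008  0.014 -1.   ] [-1.8  4.7  1.1]
shift cm [2.56859149 2.35337906 0.13134103]
turn [ 0.89100315 -0.25933745  1.49348455]
rect [605.9  -6.7] [162.5 138.9] 89.8 [[536.0, -88.0], [675.0, -88.0], [676.0, 74.0], [537.0, 75.0]]
8.8833 [0.5588 0.0868 0.1092] [-1.5  1.1  0.4]
```

>>> step_arm(steps=[0,-0.38,-0.3,0.05,0.4,-0.2,0.5,0,-0.38,-0.3,0.05,0.2,-0.1,0.4,0,-0.38,-0.3,0.05,0.2,-0.1,0.3,0,-0.38,-0.3,0,0,0,0.3])

```text
t: 9.22
eef_pos: [0.5591, 0.08, 0.1089]
tool_rot: [[-0.701, 0.714, 0.002], [0.713, 0.701, 0.012], [0.008, 0.01, -1.0]]
wrist_force: [-1.9, 10.6, -1.5]
opening: 0.0879
```

```bash
python3 g.py .557 .123 .1085; python3 m.py c4.png
```

```text
9.2167 [0.5591 0.08   0.1089] [ 0.002  0.012 -1.   ] [-1.9 10.6 -1.5]
shift cm [3.21034121 2.86478702 0.09008465]
turn [ 0.56430591 -0.44914344  0.67864458]
rect [604.5 -20.2] [151.6 136.1] 89.8 [[536.0, -96.0], [672.0, -96.0], [673.0, 55.0], [537.0, 56.0]]
9.2667 [0.5591 0.0799 0.1088] [-2.9 10.5  0.8]
```

View pics/c4.png

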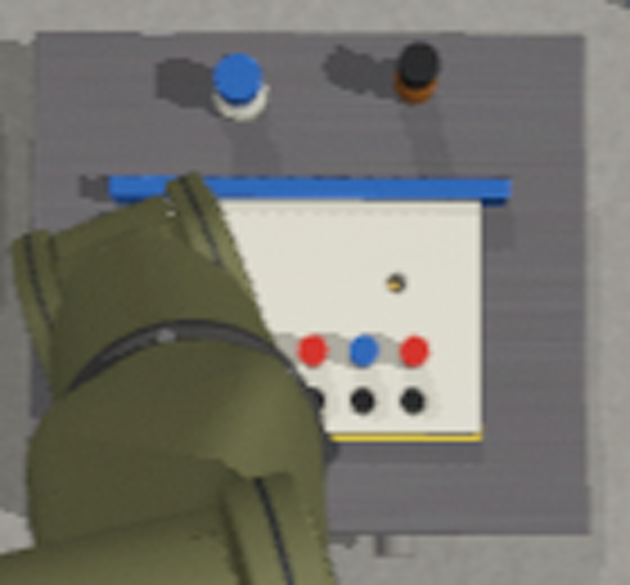

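The carrier has dropped: its visible depth went from 139 to 136 mm, the force rose to 10.6 N against the pins, and brass shows in the right hole at (396, 284). I'll withdraw the hand.

>>> step_arm(steps=[0,0.7,0,0,0,0,0,0,1.0,0,0,0,0,0,0,1.0,0,-0.5,0,0,0,0,0,0,-3,0,0,0,0,0,0,-3,0,0,0,0,0,0,-4,0,0,0,0,4,0,-2,0,0,0,0,4,0,0,0,0,0,0,4,0,0,0,0,0,0,4,0,0,0,0,0,2,0,0,0,0,0,0,0,0,0,0,0])

```text
invalid input at $.steps: expected a multiple of 7 numbers
```

```bash
python3 m.py c5.png
python3 - <<'E'
from h import *
p=cams.grab_frame('scene')
cv2.imwrite('pics/s5.png',cv2.cvtColor(cv2.resize(p['image'][140:320,130:320],None,fx=3.3,fy=3.3,interpolation=cv2.INTER_CUBIC),cv2.COLOR_RGB2BGR))
E
```

```text
rect [604.5 -20.2] [151.6 136.1] 89.8 [[536.0, -96.0], [672.0, -96.0], [673.0, 55.0], [537.0, 56.0]]
9.3167 [0.5591 0.08   0.1087] [-2.4 10.6  1.4]
```

View pics/c5.png

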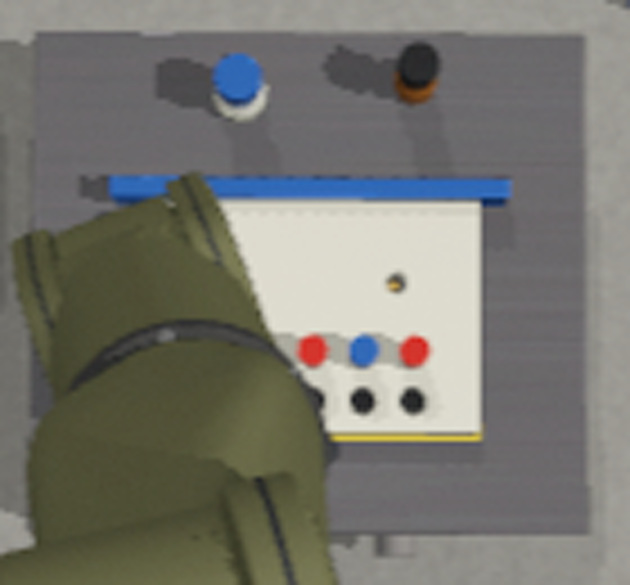

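View pics/s5.png

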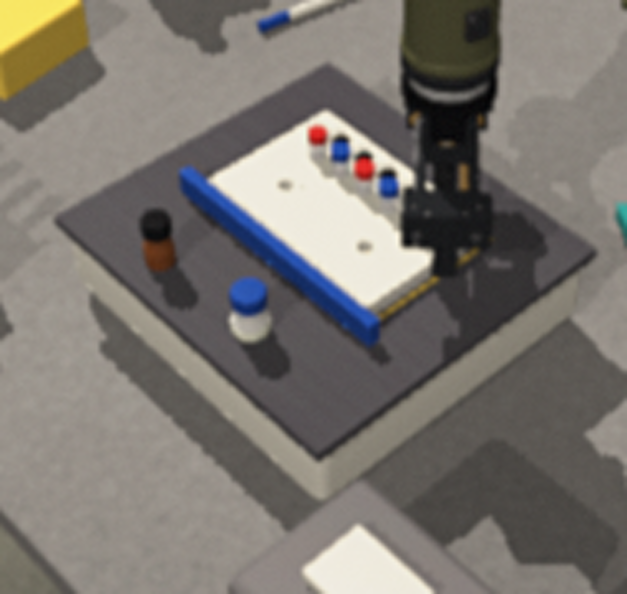

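The withdrawal was refused because my row count was wrong. The scene view shows the carrier lying flat and square in its outline, with the hand still at its left corner. I'll resend.

>>> step_arm(steps=[0,0.7,0,0,0,0,0,0,1.0,0,0,0,0,0,0,1.0,0,-0.5,0,0,0,0,0,0,-3,0,0,0,0,0,0,-3,0,0,0,0,0,0,-4,0,0,0,0,4,0,-2,0,0,0,0,4,0,0,0,0,0,0,4,0,0,0,0,0,0,4,0,0,0,0,0,0,0,0,0,0,0,0])

```text
t: 10.28
eef_pos: [0.4271, 0.2079, 0.2404]
tool_rot: [[-0.684, 0.729, 0.008], [0.729, 0.684, 0.004], [-0.002, 0.009, -1.0]]
wrist_force: [0.6, 0.3, -0.1]
opening: 0.0881
```

```bash
python3 m.py c6.png
python3 - <<'E'
from h import *
a=cv2.imread('pics/c6.png');p=cams.grab_frame('scene')
b=cv2.cvtColor(cv2.resize(p['image'][170:270,140:300],None,fx=3.6,fy=3.6,interpolation=cv2.INTER_CUBIC),cv2.COLOR_RGB2BGR)
H=500;a=cv2.resize(a,(400,371));b=cv2.resize(b,(400,250))
o=np.zeros((371,800,3),np.uint8);o[:,:400]=a;o[:250,400:]=b;cv2.imwrite('pics/f.png',o)
E
```

```text
rect [604.8   4.2] [200.1 136.1] 89.69 [[536.0, -95.0], [672.0, -96.0], [673.0, 104.0], [537.0, 105.0]]
10.3333 [0.4297 0.2049 0.2405] [-0.1 -0.9  0.1]
```

View pics/f.png

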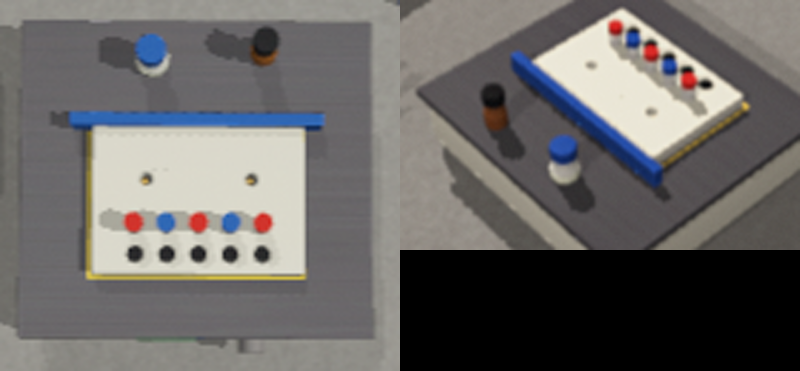

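Brass pins show in both holes, at (146, 180) and (251, 180). The carrier is flat and square in its outline, the vial and jar haven't moved, and the hand is clear.

```bash
python3 -c "
from bench import bot;print(bot.close_job())"
```

```text
the job is handed in; nothing more can be done
None
```

The white carrier is seated over both pins and the job is handed in, at about 10.4 s on the robot's clock.

I pushed the carrier square against the blue rail with the open fingers. Then I slid it slowly along the rail to the right, with the fingers set around its left-front corner, until it dropped over the pins. After that I took the hand away.

**Final checks:**
- **Seating:** brass shows in both holes. The carrier's depth seen from above went from 139 to 136 mm as it dropped, and it lies flat and parallel to the rail.
- **Position:** its centre measures about y = 4 mm, against my seat estimate of about 7 mm. That is roughly the hole play plus camera error, and a thin strip of the yellow outline shows on its left side.
- **Forces:** the highest wrist force I read was about 18 N, when the carrier met the rail. I only read it at the end of each move.
- **Other things:** the vial and jar look unmoved in the last pictures, and the hand touches nothing. I did not check the bench items again; I saw no sign of contact with them.

One withdrawal command was refused because its row count was wrong. Nothing moved, and I resent it correctly.

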